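Set the wet porcelain ball on the banding wheel and bring its next side round

TASK

Carry the dished bat with the wet, half-painted ball from the ware board to the green banding wheel and gently lower it over the wheel's two brass pins until it sits flush, with the wheel not yet turned. Then, with a grip on the bat, turn bat and wheel together a quarter turn anticlockwise (seen from above) from where the wheel stood, and finish there still gripping the bat and holding it still for the painter's brush: do not let go at the end. Keep the bat level all the way so that the loose ball stays in the middle of its dish, do not touch the ball, and leave the other cups, bowl, jar and brush where they are.

Things in the scene. Friction and masses are not known exactly. Their poses are not given: they have to be found in the camera images.
- bat: The bat: plywood board 180 x 140 mm, 8 mm thick, about 0.22 kg, a white dish 97 mm across fixed on its middle, an upright wooden handle at each short end. Origin: centre of the board's underside; x runs from handle to handle, z up; a half turn about z gives the same bat. Starts flat on the ware board, underside 18 mm above the table.
- bat_hole_a (a point): Centre of a through hole for a pin, at the board's underside, at the bat's y = +56 mm: 12.5 mm in diameter, bevelled 1.5 mm from below.
- bat_hole_b (a point): Centre of the like hole at the bat's y = -56 mm.
- bat_handle_a (a point): Top centre of the handle at the bat's -x end, 82 mm from the bat's centre. Each handle is 12 mm thick (along the bat's x, the way to pinch it), 50 mm wide (along y), from 8 to 58 mm above the underside. With the TCP 14 mm below its top the fingertips pass above the white dish. Grip with 60 N or more, as the bat hangs out to one side.
- bat_handle_b (a point): Top centre of the like handle at the bat's +x end.
- bat_dish (a point): Where the ball's centre lies when it rests in the middle of the dish: 28.6 mm above the bat's underside. The dish is hollow, lowest (10.5 mm above the underside) in the middle, sloping up 5 degrees to radius 22 mm, then 15 degrees to its rim at 46 mm, 20 mm up. The ball leaves the middle if the bat tips over about 4 degrees or speeds up by over 0.7 m/s2.
- ball: The loose ball: white porcelain, half painted blue, 36 mm diameter, about 50 g, wet. Origin at its centre. It starts at rest in the middle of the dish.
- wheel_base: The banding wheel's green foot, 160 mm across, fixed to the table; origin: centre of its underside, under the axis.
- wheel (a joint): Angle of the wheelhead in rad about the vertical, 0 at the start, growing anticlockwise seen from above; a quarter turn is 1.571. It turns freely either way (range -3.1 to 3.1) against a slight friction of 0.05 N m and stays where it is left.
- wheel_top (a point): Centre of the banding wheel's flat top (aluminium disc, 200 mm across, 100 mm above the table), on its axis. Turns with the wheel: z up, y through the two pins. The bat is flush when its underside is at this height, its centre here and its x along this x, either way round.
- pin_a (a point): Tip of the brass pin at the wheel's +y, 56 mm from the axis. Both pins are 10 mm in diameter, stand 13.5 mm above the wheel top and taper to 5 mm over the last 5 mm; they show 5.5 mm above the board when the bat is flush.
- pin_b (a point): Tip of the like pin at the wheel's -y.
- cup1: Bystander: cream cup, 90 mm across, 85 mm high, standing on the ware board. Origin: centre of its underside. The ware board is a fixed plank 280 (x) x 600 (y) x 18 mm.
- cup2: Bystander: like cup on the ware board.
- cup3: Bystander: like cup on the ware board.
- bowl: Bystander: small tan bowl, 110 mm across, 48 mm high, on the table.
- jar: Bystander: blue glaze jar, 68 mm across, 88 mm high, on the table.
- brush: Bystander: brush 190 mm long, lying on the table.
Things that resemble listed ones, but are neither listed nor needed, are in the scene too. There is more than one size of the wheel_base; the job needs the largest.

How it is judged:
On the way:
1. the bat sits flush over both pins with the ball centred, and the wheel still stands about where it started (horizontal distance between bat and wheel_top below 0.004 m and z of bat in the frame of wheel_top between -0.002 and 0.002 m and angle between the x axis of bat and the x axis of wheel_top, either way round below 0.07 rad and angle between bat's own z axis and vertical below 0.03 rad and horizontal distance between ball and bat_dish below 0.008 m and value of joint wheel between -0.3 and 0.3 rad), for 0.2 s.
At the end, for the whole second after the job is handed in: Wheel still, a quarter turn (1.571 +- 0.12 rad) anticlockwise from its start; bat flush on it over both pins (height 2 mm, centre 4 mm, 0.07 rad of the wheel, tilt 0.03 rad); ball within 8 mm of the middle of the dish; fingers still gripping the bat (over 15 N) (horizontal distance between bat and wheel_top below 0.004 m and z of bat in the frame of wheel_top between -0.002 and 0.002 m and angle between the x axis of bat and the x axis of wheel_top, either way round below 0.07 rad and angle between bat's own z axis and vertical below 0.03 rad and horizontal distance between ball and bat_dish below 0.008 m and value of joint wheel between 1.45 and 1.69 rad and velocity of joint wheel between -0.05 and 0.05 rad/s and contact force between the fingers and bat above 15 N and angular speed of bat below 0.1 rad/s); the arm keeps its last pose, push and grip.
It fails at once if the ball rolls away from the middle of its dish (more than 22 mm) (distance between ball and bat_dish above 0.022 m).
It fails at once if the robot touches the wet ball (contact force between any of the arm, the fingers and ball above 0.1 N).
It fails at once if the bat is tipped more than 0.15 rad from level (angle between bat's own z axis and vertical above 0.15 rad).
It fails at once if the bat is dropped or forced onto the wheel (more than 60 N) (contact force between bat and wheel_base above 60 N).
It fails at once if a bystander is moved more than 30 mm or tipped over (distance of any of cup1, cup2, cup3, bowl, jar, brush from where it was at the start of the episode above 0.03 m or angle between any of cup1, cup2, cup3, bowl, jar's own z axis and vertical above 0.5 rad).
It also fails if it takes over 70 s, if anything falls off the work surface, if the arm or the gripper's body presses on something with over 40 N, if the wrist force passes 120 N, or if a joint passes its speed limit or range.

ROBOT

A 6-joint arm with a two-finger parallel gripper is mounted at the origin on the work surface. World frame = base frame: x ahead of the robot, y to its left, z up, the work surface at z = 0. Lengths are in m, angles in rad, forces in N, time in s.
With the tool pointing down it reaches from about 0.325 to 0.775 m from the base axis. Payload 5.5 kg.
Tool frame: the origin (TCP) lies between the finger pads, 19 mm behind the fingertips; this is the grasp point; z points along the fingers, y is the line along which they close (so a half turn about z gives the same grasp; the last joint's range is limited). The gripper opens to 88 mm and grips with 3 to 60 N. Pads are 20 mm wide; open, the fingers measure 115 mm over their backs; the gripper's body (75 mm by 178 mm) begins 61 mm behind the grasp point.
Start: joints at [-1.216, 0.091, 1.231, -0, 1.82, -0.057], TCP at [0.24, -0.55, 0.241] pointing down, gripper open.
Joint ranges: [-2.87, 2.87], [-0.86, 2.18], [0.17, 2.46], [-1.51, 4.65], [0.06, 2.69], [-2.65, 2.65]. Speed limits (rad/s): [2.57, 2.57, 3.01, 3.14, 3.14, 3.14].

INTERFACE

Orientations are given as [roll, pitch, yaw] about the fixed x, y, z axes, in that order (R = Rz(yaw) Ry(pitch) Rx(roll)).
In Python, from plant import ctrl gives the robot as it stands.
- The arm moves only by the tool send_rows, never from a script. Its argument "targets" is one flat list of numbers, 7 for each row, row after row: the turn, a rotation vector about the tool's x, y, z in rad, then the shift along the tool's x, y, z in mm, then the opening, from -1 (shut) to 1 (fully open). A call has 1 to 8 rows; each row shifts and turns the commanded pose from where the row before left it, along the tool's axes as they then stand; what a row does not reach is not made up. A row lasts 1/8 s, in which the tool goes at most 62.5 mm and 10.7 degrees, less where a joint would pass 70% of its speed; a pose out of reach is approached as far as the arm can. A call is refused whole if a number of a shift passes 62.5 or a number of a turn 0.188, either way. A call with a gripper value outside its range is refused whole. The fingers move at their own pace and stop on an object; "force" is the grip in N (left out, the last holds). Time passes only in rows, so rows that do not move let the fingers close. It gives the time, the measured TCP pose, the force, the opening and the grip force at its end, in the units of the state.
- ctrl.state(): the state, without advancing time (a new reading comes with each control period).
- ctrl.capture(name): name is "scene" or "side" or "wrist"; returns a dict with "pixels" (384x512x3 uint8, red, green, blue), "depth" (384x512 float32, m along the optical axis (not along the pixel's ray), 0 where there is no reading), "mtx" (3x3 intrinsics, pixels), "extrinsics" (4x4, takes a point from camera to world coordinates). Camera axes: x right, y down, z forward; pixel columns grow to the right and rows downward; lengths in m; the calibration is good to about 2 mm. A picture is of the moment at which its call begins.
- ctrl.sign_off(): hands the job in; it is judged then, once.
The state is a dict: "t": time; "joints": joint angles; "joint_velocities": joint speeds; "effort": joint torques, N m; "eef_pos": TCP position; "ee_rot": TCP orientation; "ft_force": force on the tool from outside, world axes, zero at the start; "ft_torque": the same for the moment, N m; "finger_gap": finger opening in m; "finger_force": force on a finger pad.
Only numpy, scipy, OpenCV 4.12 (cv2) and the standard library are available. Lean on these libraries where they do the work, as an engineer would, in place of code of your own. Each camera call takes 0.05 s, during which the arm holds its last target. There are 200 camera calls.

## Working session

There is one attempt and no reset: what is moved stays moved. The work goes in short steps, Python scripts to look and compute and a tool call to move; the robot and the scene stay as the last step left them, time stands still between calls to the robot, and variables do not carry over. Pictures are saved under pics/ and viewed, at most 10 in all, crops included, and the job is handed in when it is done.

Besides the shell and the picture viewer there is one more tool, called after "Call:" by a JSON object that holds its "op" and its "data", one argument or row to a line. send_rows: Moves the arm, as the interface text tells. Its arguments: {"type":"object","properties":{"targets":{"type":"array","items":{"type":"number"}},"force":{"type":"number"}},"required":["targets"]}

```bash
ls; mkdir -p pics
cat > h.py <<'E'
import numpy as np, cv2
from plant import ctrl
def cap(n):
    d=ctrl.capture(n); return d
def ray(d,u,v,z):
    K=np.array(d["mtx"]);E=np.array(d["extrinsics"])
    r=E[:3,:3]@np.linalg.inv(K)@np.array([u,v,1.]);o=E[:3,3]
    return o+r*(z-o[2])/r[2]
def cloud(d):
    K=np.array(d["mtx"]);E=np.array(d["extrinsics"]);D=d["depth"]
    v,u=np.mgrid[:D.shape[0],:D.shape[1]]
    P=np.stack([(u-K[0,2])/K[0,0]*D,(v-K[1,2])/K[1,1]*D,D],-1)
    return P@E[:3,:3].T+E[:3,3]
E
python3 - <<'E'
from h import *
for n in("scene","side"):
    d=cap(n);cv2.imwrite(f"pics/{n}.png",cv2.resize(d["pixels"][:,:,::-1],(800,600)))
    np.savez(f"{n}.npz",**{k:np.array(v) for k,v in d.items()})
    print(n,d["extrinsics"],d["mtx"])
print(ctrl.state())
E
```

```text
pics
scene [[-0.12320176  0.75805924 -0.64044321  1.37055735]
 [ 0.99231345  0.08653913 -0.08845901  0.22185538]
 [-0.01163377 -0.64641872 -0.76289416  1.21352804]
 [ 0.          0.          0.          1.        ]] [[454.65292887   0.         265.73837336]
 [  0.         454.65292887 190.75221985]
 [  0.           0.           1.        ]]
side [[ 0.94287129 -0.2398305   0.23124675  0.0532397 ]
 [-0.33273207 -0.71293484  0.61726274 -0.8648951 ]
 [ 0.01682543 -0.65894253 -0.75200509  1.2412692 ]
 [ 0.          0.          0.          1.        ]] [[466.82031555   0.         264.35591525]
 [  0.         466.82031555 187.85680675]
 [  0.           0.           1.        ]]
{'t': 0.1, 'joints': array([-1.21573998e+00,  9.17888299e-02,  1.23172762e+00,  9.86325527e-07,
        1.81980638e+00, -5.67129970e-02]), 'joint_velocities': array([ 0.00029001, -0.00064148, -0.00356322,  0.00187284, -0.00063886,
        0.0011024 ]), 'effort': array([ 3.55204473e-03, -4.47860420e+01, -4.07568455e+01,  7.02715642e-02,
        2.84453959e-02, -1.31191737e-04]), 'eef_pos': array([ 0.24005178, -0.54964025,  0.24033815]), 'ee_rot': array([-3.13986531e+00, -9.90256845e-05,  4.11769500e-01]), 'ft_force': array([0.50551891, 1.60091623, 0.19190273]), 'ft_torque': array([ 0.01378571, -0.02658664, -0.01477094]), 'finger_force': 0.0, 'finger_gap': 0.08761927176199329}
```

View pics/scene.png

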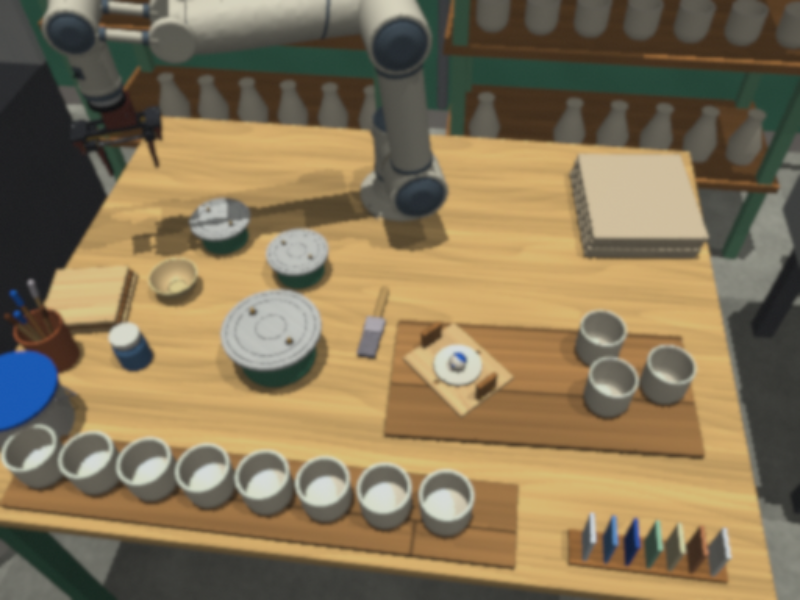

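View pics/side.png

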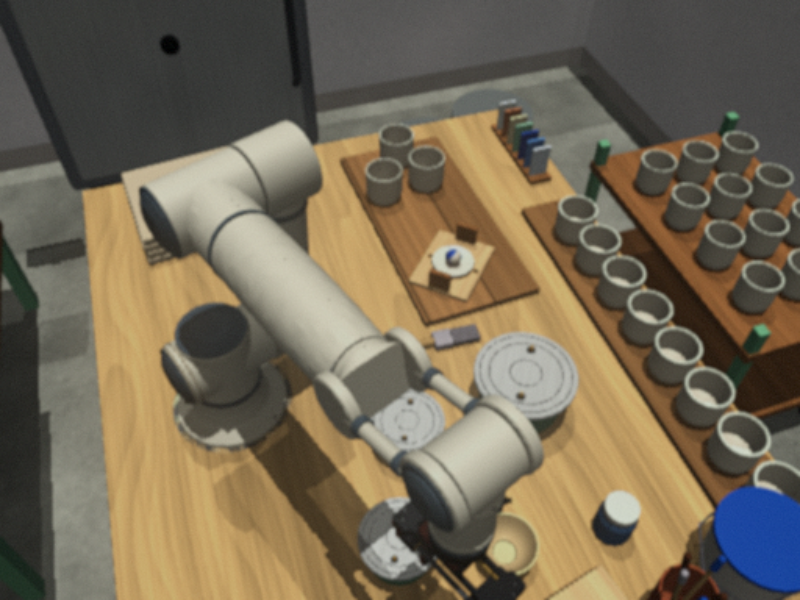

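Scene view (800-wide pixels): three wheels, at (272,335), (297,258) and (220,225). The one at (272,335) is clearly the largest, so it is the target. The bat is at (458,367) with handles at (432,335) and (486,385), and the brush is at (372,322). Next I'll take a crop to confirm and measure.

Run:
```python
from h import *
out=[]
for n in("scene","side"):
    d=dict(np.load(n+".npz"));P=cloud(d);im=d["pixels"];hsv=cv2.cvtColor(im,cv2.COLOR_RGB2HSV)
    # wheel top: points near z=.1
    m=(abs(P[...,2]-.1)<.006)&(P[...,0]>.25)&(abs(P[...,1])<.35)&(hsv[...,1]<60)
    k,l,st,c=cv2.connectedComponentsWithStats(m.astype(np.uint8))
    for i in range(1,k):
        if st[i,4]>300:
            e=cv2.fitEllipse(max(cv2.findContours((l==i).astype(np.uint8),0,1)[0],key=len))
            q=P[l==i];print(n,"disc",st[i],ray(d,*e[0],.1).round(4),(q.min(0)).round(3),q.max(0).round(3))
    # ware bat handles z ~ .076
    m=(abs(P[...,2]-.073)<.008)&(hsv[...,1]>60)&(P[...,0]>.3)
    k,l,st,c=cv2.connectedComponentsWithStats(m.astype(np.uint8))
    for i in range(1,k):
        if st[i,4]>15:print(n,"h",st[i],c[i],ray(d,*c[i],.076).round(4),P[l==i].mean(0).round(4))
d=dict(np.load("scene.npz"));a=d["pixels"][180:265,135:335,::-1]
e=dict(np.load("side.npz"));b=e["pixels"][140:285,255:375,::-1]
A=cv2.resize(a,(800,340),interpolation=2);B=cv2.resize(b,None,fx=2,fy=2)
cv2.imwrite("pics/c1.png",A);cv2.imwrite("pics/c2.png",cv2.resize(b,(480,580),interpolation=2))
```

```text
scene disc [ 141  185   65   52 2501] [ 0.5487 -0.1836  0.1   ] [ 0.44  -0.284  0.094] [ 0.644 -0.087  0.106]
scene h [ 31 203   7   5  20] [ 34.1 205. ] [ 0.5599 -0.6436  0.076 ] [ 0.558  -0.6456  0.0734]
scene h [ 23 204   6   6  20] [ 25.9 206.4] [ 0.5684 -0.6673  0.076 ] [ 0.5668 -0.6691  0.0738]
scene h [269 205  14  11  63] [275.38095238 210.22222222] [0.4923 0.1302 0.076 ] [0.4903 0.1301 0.0735]
scene h [ 25 210  20  18  79] [ 36.36708861 220.64556962] [ 0.6187 -0.6082  0.076 ] [ 0.6166 -0.6103  0.073 ]
scene h [304 238  14  12  72] [310.625      243.40277778] [0.6047 0.2483 0.076 ] [0.6032 0.2484 0.0738]
scene h [389 338   4  16  26] [389.84615385 345.80769231] [0.8914 0.4662 0.076 ] [0.8901 0.4669 0.073 ]
scene h [403 339   4  16  27] [403.92592593 347.11111111] [0.8906 0.5013 0.076 ] [0.8893 0.502  0.0731]
scene h [444 339   7  21  47] [446.14893617 349.93617021] [0.8853 0.606  0.076 ] [0.8842 0.6068 0.0735]
side disc [ 303  213   67   56 2578] [ 0.5424 -0.1877  0.1   ] [ 0.441 -0.286  0.094] [ 0.64  -0.086  0.106]
side h [292 142  14   8  55] [298.70909091 145.23636364] [0.5974 0.2451 0.076 ] [0.5986 0.2476 0.0734]
side h [275 171  14   9  65] [281.13846154 175.49230769] [0.4843 0.1261 0.076 ] [0.4852 0.1283 0.0735]
side h [424 367  11   5  21] [429.33333333 368.38095238] [ 0.6024 -0.6041  0.076 ] [ 0.6046 -0.6031  0.0714]
side h [440 368   7   6  22] [442.90909091 371.04545455] [ 0.6309 -0.6209  0.076 ] [ 0.6322 -0.6204  0.0733]
side h [447 374   8   9  28] [450.07142857 378.21428571] [ 0.6377 -0.6418  0.076 ] [ 0.6391 -0.6412  0.073 ]
```

View pics/c1.png

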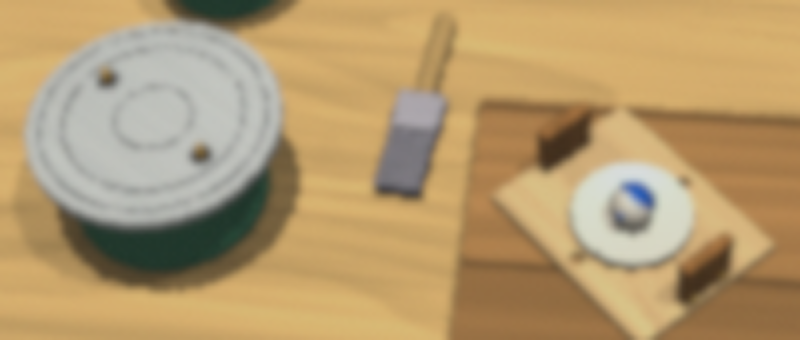

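View pics/c2.png

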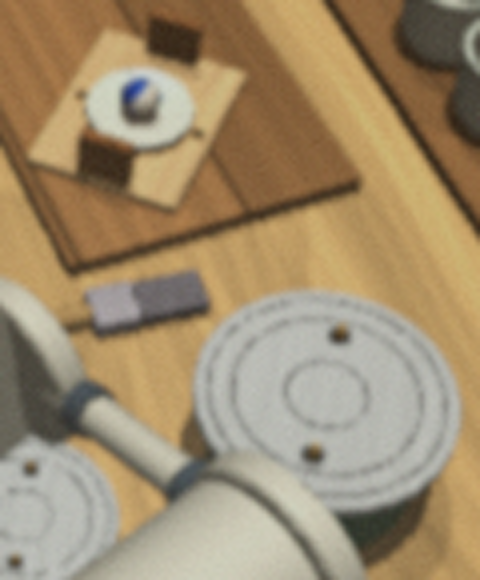

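The crops confirm it: the large disc has pins at scene px (161.8,199) and (185,218). The bat's holes are at (306,225) and (279,244).

```bash
cat >> h.py <<'E'
def blobs(mask,win,lo=3):
    u0,v0,u1,v1=win;m=np.zeros(mask.shape,np.uint8);m[v0:v1,u0:u1]=mask[v0:v1,u0:u1]
    k,l,st,c=cv2.connectedComponentsWithStats(m);return [(c[i],st[i,4]) for i in range(1,k) if st[i,4]>=lo]
def ang(p,q): return np.degrees(np.arctan2(q[1]-p[1],q[0]-p[0]))
E
python3 - <<'E'
from h import *
W={"scene":((150,190,197,228),(264,198,332,266)),"side":((318,216,358,262),(264,145,318,192))}
for n in W:
    d=dict(np.load(n+".npz"));im=d["pixels"];h=cv2.cvtColor(im,cv2.COLOR_RGB2HSV)
    bl=blobs((h[...,1]>50),W[n][0])
    pins=[ray(d,*c,.107)for c,a in bl]
    print(n,"pins",[(c.round(1),a) for c,a in bl],[p.round(4) for p in pins])
    if len(pins)==2:print(" mid",((pins[0]+pins[1])/2).round(4),"ang",ang(*pins),np.linalg.norm(pins[0]-pins[1]))
    # dish: white low sat
    bl=blobs((h[...,1]<45)&(h[...,2]>120),W[n][1],100)
    m=np.zeros(im.shape[:2],np.uint8)
    u0,v0,u1,v1=W[n][1];m[v0:v1,u0:u1]=((h[...,1]<45)&(h[...,2]>120))[v0:v1,u0:u1]
    cn=max(cv2.findContours(m,0,1)[0],key=len);e=cv2.fitEllipse(cv2.convexHull(cn))
    print(" dish",e,ray(d,*e[0],.037).round(4))
    # board outline: light wood/ white/ brown handle: board mask value
    P=cloud(d);m=np.zeros(im.shape[:2],np.uint8)
    m[v0:v1,u0:u1]=((h[...,2]>150)&(h[...,1]<130))[v0:v1,u0:u1]
    r=cv2.minAreaRect(max(cv2.findContours(m,0,1)[0],key=cv2.contourArea))
    cn=max(cv2.findContours(m,0,1)[0],key=cv2.contourArea)
    q=np.array([ray(d,*p[0],.026)[:2] for p in cn],np.float32)
    print(" board",cv2.minAreaRect(q))
E
```

```text
scene pins [(array([152.6, 191.5]), np.int32(28)), (array([161. , 198.5]), np.int32(10)), (array([184.8, 217.5]), np.int32(10))] [array([ 0.4858, -0.2654,  0.107 ]), array([ 0.5109, -0.2309,  0.107 ]), array([ 0.5756, -0.1383,  0.107 ])]
 dish ((292.52911376953125, 233.11526489257812), (25.80074691772461, 29.973621368408203), 95.34412384033203) [0.5464 0.1905 0.037 ]
 board ((0.5226460099220276, 0.20929324626922607), (0.2603680193424225, 0.22588354349136353), 6.530633926391602)
side pins [(array([354.6, 217.1]), np.int32(21)), (array([339.8, 222.4]), np.int32(12)), (array([333.1, 252.6]), np.int32(11))] [array([ 0.6254, -0.1353,  0.107 ]), array([ 0.5731, -0.139 ,  0.107 ]), array([ 0.5075, -0.2319,  0.107 ])]
 dish ((289.6993408203125, 166.53150939941406), (19.521137237548828, 26.052343368530273), 95.4101791381836) [0.5433 0.1903 0.037 ]
 board ((0.5438749194145203, 0.1952367126941681), (0.18588194251060486, 0.1435873657464981), 46.47882843017578)
```

```bash
cat >> h.py <<'E'
def plan(goal,yaw_deg,n,w0=None):
    """rows (tool axes) from the present pose to goal/yaw, smooth in n rows; prints rounded"""
    s=ctrl.state();p=np.array(s["eef_pos"]);y=s["ee_rot"][2];dy=(np.radians(yaw_deg)-y+np.pi)%(2*np.pi)-np.pi
    t=np.linspace(0,1,n+1);f=(t-np.sin(2*np.pi*t)/(2*np.pi)) if w0 is None else np.interp(t,w0[0],w0[1])
    for i in range(n):
        a=y+dy*f[i];D=(np.array(goal)-p)*(f[i+1]-f[i])*1000
        print([0,0,round(-dy*(f[i+1]-f[i]),3),round(D[0]*np.cos(a)+D[1]*np.sin(a),1),round(D[0]*np.sin(a)-D[1]*np.cos(a),1),round(-D[2],1)])
E
python3 -c "
from h import *
plan((.488,.130,.18),136.5,16,([0,.1,.9,1],[0,.06,.94,1]))"
```

```text
[0, 0, np.float64(-0.074), np.float64(18.7), np.float64(-19.6), np.float64(2.3)]
[0, 0, np.float64(-0.099), np.float64(26.8), np.float64(-24.3), np.float64(3.0)]
[0, 0, np.float64(-0.135), np.float64(40.0), np.float64(-29.6), np.float64(4.1)]
[0, 0, np.float64(-0.135), np.float64(43.6), np.float64(-23.9), np.float64(4.1)]
[0, 0, np.float64(-0.135), np.float64(46.4), np.float64(-17.8), np.float64(4.1)]
[0, 0, np.float64(-0.135), np.float64(48.4), np.float64(-11.4), np.float64(4.1)]
[0, 0, np.float64(-0.135), np.float64(49.5), np.float64(-4.7), np.float64(4.1)]
[0, 0, np.float64(-0.135), np.float64(49.7), np.float64(2.0), np.float64(4.1)]
[0, 0, np.float64(-0.135), np.float64(49.0), np.float64(8.7), np.float64(4.1)]
[0, 0, np.float64(-0.135), np.float64(47.3), np.float64(15.2), np.float64(4.1)]
[0, 0, np.float64(-0.135), np.float64(44.8), np.float64(21.5), np.float64(4.1)]
[0, 0, np.float64(-0.135), np.float64(41.5), np.float64(27.4), np.float64(4.1)]
[0, 0, np.float64(-0.135), np.float64(37.5), np.float64(32.7), np.float64(4.1)]
[0, 0, np.float64(-0.135), np.float64(32.7), np.float64(37.5), np.float64(4.1)]
[0, 0, np.float64(-0.099), np.float64(19.9), np.float64(30.2), np.float64(3.0)]
[0, 0, np.float64(-0.074), np.float64(12.6), np.float64(24.0), np.float64(2.3)]
```

Call:
{"op": "send_rows", "data": {
  "targets": [0,0,-0.074,18.7,-19.6,2.3,0,0,0,-0.099,26.8,-24.3,3,0,0,0,-0.135,40,-29.6,4.1,0,0,0,-0.135,43.6,-23.9,4.1,0,0,0,-0.135,46.4,-17.8,4.1,0,0,0,-0.135,48.4,-11.4,4.1,0,0,0,-0.135,49.5,-4.7,4.1,0,0,0,-0.135,49.7,2,4.1,0],
  "force": 60
}}

```text
t: 1.1
eef_pos: [0.3643, -0.2085, 0.2109]
ee_rot: [-3.141, -0.0, 1.399]
ft_force: [0.7, -0.4, 0.2]
finger_gap: 0.0435
finger_force: 0.0
```

Call:
{"op": "send_rows", "data": {
  "targets": [0,0,-0.135,49,8.7,4.1,0,0,0,-0.135,47.3,15.2,4.1,0,0,0,-0.135,44.8,21.5,4.1,0,0,0,-0.135,41.5,27.4,4.1,0,0,0,-0.135,37.5,32.7,4.1,0,0,0,-0.135,32.7,37.5,4.1,0,0,0,-0.099,19.9,30.2,3,0,0,0,-0.074,12.6,24,2.3,0]
}}

```text
t: 2.1
eef_pos: [0.4893, 0.1308, 0.1807]
ee_rot: [-3.141, -0.001, 2.382]
ft_force: [-0.0, -0.1, 0.8]
finger_gap: 0.0441
finger_force: 0.0
```

Call:
{"op": "send_rows", "data": {
  "targets": [0,0,0,0,0,0,0,0,0,0,0,0,0,0,0,0,0,0,0,0,0]
}}

```text
t: 2.48
eef_pos: [0.4892, 0.1282, 0.1817]
ee_rot: [3.142, 0.0, 2.376]
ft_force: [0.1, -0.9, 0.4]
finger_gap: 0.044
finger_force: 0.0
```

Run:
```python
from h import *
s=ctrl.state();print(s["t"],s["eef_pos"],s["ee_rot"],s["finger_gap"],s["joints"])
d=cap("wrist");np.savez("w1.npz",**{k:np.array(v) for k,v in d.items()})
print(d["extrinsics"])
cv2.imwrite("pics/w1.png",cv2.resize(d["pixels"][:,:,::-1],(800,600)))
```

```text
2.475 [0.48919341 0.12820601 0.18173191] [3.14152355e+00 3.29942609e-04 2.37589716e+00] 0.04395337235002951 [ 1.89179845e-01 -1.67772296e-01  1.58828945e+00 -2.31995095e-04
  1.72082847e+00 -6.15955701e-01]
[[ 6.92293214e-01  6.93520109e-01  1.99399007e-01  4.35634415e-01]
 [ 7.21616100e-01 -6.65552034e-01 -1.90553653e-01  1.80506866e-01]
 [ 5.57623926e-04  2.75808535e-01 -9.61212433e-01  3.25474287e-01]
 [ 0.00000000e+00  0.00000000e+00  0.00000000e+00  1.00000000e+00]]
```

View pics/w1.png

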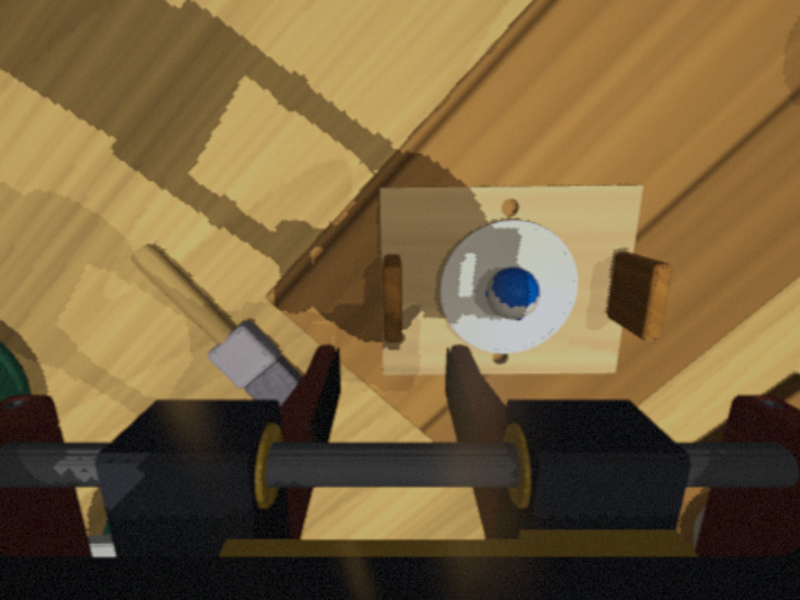

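Wrist view (800-wide): the bat is centred at about (510,283), with holes at (511,207) and (501,357). The top of the near handle is around (393,298), between the fingers' line.

Run:
```python
from h import *
d=dict(np.load("w1.npz"));h=cv2.cvtColor(d["pixels"],cv2.COLOR_RGB2HSV);P=cloud(d)
k=.64
A=ray(d,511*k,207*k,.026);B=ray(d,501*k,357*k,.026);print("holes",A.round(4),B.round(4),((A+B)/2).round(4),ang(A,B),np.linalg.norm(A-B))
m=((h[...,1]<60)&(h[...,2]>90)).astype(np.uint8);M=np.zeros_like(m);M[135:230,275:375]=m[135:230,275:375]
e=cv2.fitEllipse(cv2.convexHull(max(cv2.findContours(M,0,1)[0],key=len)));print("dish",e,ray(d,*e[0],.037).round(4))
m=(abs(P[...,2]-.0755)<.006);m[:,:230]=0;m[220:]=0;m[:,440:]=0
n,l,st,c=cv2.connectedComponentsWithStats(m.astype(np.uint8))
for i in range(1,n):
    if st[i,4]>40:
        q=P[l==i];r=cv2.minAreaRect(q[:,:2].astype(np.float32));print(st[i],q.mean(0).round(4),r)
```

```text
holes [0.505  0.2285 0.026 ] [0.587  0.1513 0.026 ] [0.546  0.1899 0.026 ] -43.268494132910966 0.11258424743333652
dish ((325.31756591796875, 183.12722778320312), (83.48936462402344, 90.21553802490234), 56.2805061340332) [0.5434 0.1907 0.037 ]
[409 167  22  51 741] [0.5989 0.2487 0.0752] ((0.6003918647766113, 0.24891023337841034), (0.012719547376036644, 0.049606792628765106), 47.680328369140625)
[245 169  13  50 606] [0.4875 0.1312 0.0758] ((0.48822829127311707, 0.13019998371601105), (0.011612588539719582, 0.04875420033931732), 46.525054931640625)
```

Call:
{"op": "send_rows", "data": {
  "targets": [0,0,-0.006,2.3,1.0,25,0,0,0,0,0,0,30,0,0,0,0,0,0,30,0,0,0,0,0,0,20,0,0,0,0,0,0,10,0,0,0,0,0,0,5,0,0,0,0,0,0,0,0,0,0,0,0,0,0,0]
}}

```text
t: 3.52
eef_pos: [0.4889, 0.1316, 0.0625]
ee_rot: [3.14, 0.001, 2.384]
ft_force: [-0.6, 0.5, 0.4]
finger_gap: 0.0442
finger_force: 0.0
```

Call:
{"op": "send_rows", "data": {
  "targets": [0,0,0,-0.2,-1.0,0,-0.3,0,0,0,0,0,0,-0.55,0,0,0,0,0,0,-0.62,0,0,0,0,0,0,-0.66,0,0,0,0,0,0,-0.7,0,0,0,0,0,0,-0.74,0,0,0,0,0,0,-0.8,0,0,0,0,0,0,-1],
  "force": 60
}}

```text
t: 4.53
eef_pos: [0.4877, 0.1305, 0.0615]
ee_rot: [-3.141, -0.0, 2.384]
ft_force: [-1.6, -2.0, -0.1]
finger_gap: 0.0116
finger_force: 60.0
```

Call:
{"op": "send_rows", "data": {
  "targets": [0,0,0,0,0,0,-1,0,0,0,0,0,0,-1,0,0,0,0,0,0,-1,0,0,0,0,0,0,-1]
}}

```text
t: 5.03
eef_pos: [0.4878, 0.1306, 0.0615]
ee_rot: [-3.141, -0.0, 2.384]
ft_force: [-1.3, -1.5, 1.5]
finger_gap: 0.0118
finger_force: 60.0
```

Call:
{"op": "send_rows", "data": {
  "targets": [0,0,0,0,0,-1,-1,0,0,0,0,0,-2,-1,0,0,0,0,0,-4,-1,0,0,0,0,0,-7,-1,0,0,0,0,0,-10,-1,0,0,0,0,0,-13,-1,0,0,0,0,0,-15,-1,0,0,0,0,0,-16,-1]
}}

```text
t: 6.02
eef_pos: [0.4879, 0.1306, 0.131]
ee_rot: [3.141, 0.0, 2.384]
ft_force: [-0.4, 0.1, -2.8]
finger_gap: 0.0118
finger_force: 60.0
```

Run:
```python
from h import *
d=cap("wrist");P=cloud(d);h=cv2.cvtColor(d["pixels"],cv2.COLOR_RGB2HSV)
s=ctrl.state();print(s["eef_pos"],s["ee_rot"],s["ft_force"],s["ft_torque"])
cv2.imwrite("pics/w2.png",d["pixels"][:,:,::-1])
```

```text
[0.48889365 0.1308634  0.13360714] [3.13794623e+00 2.50719763e-03 2.38380325e+00] [1.04040293 1.25282746 0.13312455] [-0.06037293 -0.09397283 -0.05272496]
```

View pics/w2.png

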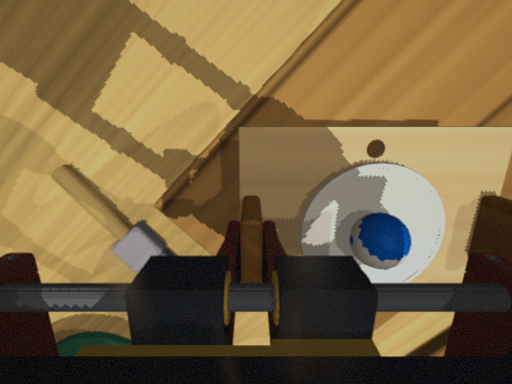

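Call:
{"op": "send_rows", "data": {
  "targets": [0,0,0,0,0,-13,-1,0,0,0,0,0,-12,-1,0,0,0,0,0,-10,-1,0,0,0,0,0,-7,-1,0,0,0,0,0,-4,-1,0,0,0,0,0,-2,-1,0,0,0,0,0,0,-1,0,0,0,0,0,0,-1]
}}

```text
t: 7.08
eef_pos: [0.4877, 0.1306, 0.1771]
ee_rot: [-3.141, -0.0, 2.384]
ft_force: [-0.2, 0.4, -2.3]
finger_gap: 0.0118
finger_force: 60.0
```

```bash
cat >> h.py <<'E'
def batcheck(d=None,dz=None):
    """wrist view: board plane tilt, dish and ball offset, held bat"""
    s=ctrl.state()
    d=d or cap("wrist");P=cloud(d);h=cv2.cvtColor(d["pixels"],cv2.COLOR_RGB2HSV)
    z0=s["eef_pos"][2]-.044
    m=(abs(P[...,2]-z0-.008)<.006);m[:,:225]=0;m[250:]=0
    m&=(h[...,1]>60)
    q=P[m];c=q.mean(0);n=np.linalg.svd((q-c)[::5],full_matrices=False)[2][2];n*=np.sign(n[2])
    print("board z",c[2].round(4),"exp",round(z0+.008,4),"tilt xy deg",np.degrees(n[:2]).round(2),m.sum())
    m=(P[...,2]>z0+.03)&(((h[...,0]>100)&(h[...,0]<130)&(h[...,1]>120))|(h[...,1]<60));m[:,:290]=0;m[:,440:]=0;m[285:]=0
    q=P[m];q=q[q[:,2]<z0+.05]
    A=np.c_[2*q,np.ones(len(q))];x=np.linalg.lstsq(A,(q**2).sum(1),rcond=None)[0]
    yaw=s["ee_rot"][2];bx=np.array([np.sin(yaw),-np.cos(yaw)])
    exp=np.array(s["eef_pos"][:2])+.082*bx
    print("ball",x[:3].round(4),len(q),"expected centre",exp.round(4),"diff mm",((x[:2]-exp)*1000).round(1),s["eef_pos"],s["ee_rot"],s["t"])
E
python3 -c "
from h import *
batcheck()"
```

```text
board z 0.142 exp 0.1411 tilt xy deg [-0.09  0.09] 19111
ball [0.5449 0.1904 0.1636] 2535 expected centre [0.544  0.1901] diff mm [0.8 0.3] [0.48765642 0.13057292 0.17713688] [-3.14107557e+00 -3.70630724e-04  2.38375187e+00] 7.075
```

```bash
cat >> h.py <<'E'
def planc(C1,bx1,z1,n,C0=None,f=None):
    s=ctrl.state();p=np.array(s["eef_pos"]);y=s["ee_rot"][2];b0=y-np.pi/2
    C0=p[:2]+.082*np.array([np.cos(b0),np.sin(b0)])
    db=(np.radians(bx1)-b0+np.pi)%(2*np.pi)-np.pi
    t=np.linspace(0,1,n+1);f=t-np.sin(2*np.pi*t)/(2*np.pi)
    b=b0+db*f;C=C0+np.outer(f,np.array(C1)-C0)
    T=C-.082*np.c_[np.cos(b),np.sin(b)]
    out=[]
    for i in range(n):
        D=(T[i+1]-T[i])*1000;a=b[i]+np.pi/2
        out.append([0,0,round(float(b[i]-b[i+1]),3),round(float(D[0]*np.cos(a)+D[1]*np.sin(a)),1),round(float(D[0]*np.sin(a)-D[1]*np.cos(a)),1),round(float((p[2]-z1)*(f[i+1]-f[i])*1000),1),-1])
    for i in range(0,n,8):print(sum(out[i:i+8],[]))
    print("end TCP",T[-1].round(4),np.degrees(b[-1])+90)
E
python3 -c "
from h import *
planc((.541,-.1855),-35.05,.177,32)"
```

```text
[0, 0, 0.0, -0.0, -0.1, 0.0, -1, 0, 0, 0.002, -0.2, -0.4, 0.0, -1, 0, 0, 0.005, -0.5, -1.0, 0.0, -1, 0, 0, 0.01, -1.0, -1.9, 0.0, -1, 0, 0, 0.016, -1.7, -3.1, 0.0, -1, 0, 0, 0.024, -2.5, -4.4, 0.0, -1, 0, 0, 0.032, -3.4, -5.7, 0.0, -1, 0, 0, 0.04, -4.6, -7.0, 0.0, -1]
[0, 0, 0.049, -5.9, -8.1, 0.0, -1, 0, 0, 0.057, -7.4, -8.9, 0.0, -1, 0, 0, 0.065, -9.0, -9.4, 0.0, -1, 0, 0, 0.073, -10.7, -9.3, 0.0, -1, 0, 0, 0.079, -12.3, -8.7, 0.0, -1, 0, 0, 0.084, -13.7, -7.7, 0.0, -1, 0, 0, 0.087, -14.9, -6.1, 0.0, -1, 0, 0, 0.089, -15.7, -4.3, 0.0, -1]
[0, 0, 0.089, -16.0, -2.2, 0.0, -1, 0, 0, 0.087, -15.8, -0.1, 0.0, -1, 0, 0, 0.084, -15.2, 1.8, 0.0, -1, 0, 0, 0.079, -14.1, 3.4, 0.0, -1, 0, 0, 0.073, -12.7, 4.6, 0.0, -1, 0, 0, 0.065, -11.1, 5.3, 0.0, -1, 0, 0, 0.057, -9.4, 5.6, 0.0, -1, 0, 0, 0.049, -7.7, 5.4, 0.0, -1]
[0, 0, 0.04, -6.1, 4.9, 0.0, -1, 0, 0, 0.032, -4.7, 4.1, 0.0, -1, 0, 0, 0.024, -3.4, 3.3, 0.0, -1, 0, 0, 0.016, -2.3, 2.3, 0.0, -1, 0, 0, 0.01, -1.4, 1.5, 0.0, -1, 0, 0, 0.005, -0.7, 0.8, 0.0, -1, 0, 0, 0.002, -0.3, 0.3, 0.0, -1, 0, 0, 0.0, -0.0, 0.0, 0.0, -1]
end TCP [ 0.4739 -0.1384] 54.95
```

Call:
{"op": "send_rows", "data": {
  "targets": [0,0,0.0,0,-0.1,0,-1,0,0,0.002,-0.2,-0.4,0,-1,0,0,0.005,-0.5,-1.0,0,-1,0,0,0.01,-1.0,-1.9,0,-1,0,0,0.016,-1.7,-3.1,0,-1,0,0,0.024,-2.5,-4.4,0,-1,0,0,0.032,-3.4,-5.7,0,-1,0,0,0.04,-4.6,-7.0,0,-1]
}}

```text
t: 8.12
eef_pos: [0.4802, 0.1037, 0.1775]
ee_rot: [-3.142, 0.0, 2.252]
ft_force: [0.0, -0.4, -3.0]
finger_gap: 0.0116
finger_force: 60.0
```

Call:
{"op": "send_rows", "data": {
  "targets": [0,0,0.049,-5.9,-8.1,0,-1,0,0,0.057,-7.4,-8.9,0,-1,0,0,0.065,-9.0,-9.4,0,-1,0,0,0.073,-10.7,-9.3,0,-1,0,0,0.079,-12.3,-8.7,0,-1,0,0,0.084,-13.7,-7.7,0,-1,0,0,0.087,-14.9,-6.1,0,-1,0,0,0.089,-15.7,-4.3,0,-1]
}}

```text
t: 9.12
eef_pos: [0.4608, -0.0069, 0.1776]
ee_rot: [3.141, 0.0, 1.667]
ft_force: [-0.1, -0.5, -2.9]
finger_gap: 0.0119
finger_force: 60.0
```

Call:
{"op": "send_rows", "data": {
  "targets": [0,0,0.089,-16.0,-2.2,0,-1,0,0,0.087,-15.8,-0.1,0,-1,0,0,0.084,-15.2,1.8,0,-1,0,0,0.079,-14.1,3.4,0,-1,0,0,0.073,-12.7,4.6,0,-1,0,0,0.065,-11.1,5.3,0,-1,0,0,0.057,-9.4,5.6,0,-1,0,0,0.049,-7.7,5.4,0,-1]
}}

```text
t: 10.12
eef_pos: [0.4689, -0.1139, 0.1775]
ee_rot: [-3.142, -0.0, 1.085]
ft_force: [0.4, 0.7, -2.8]
finger_gap: 0.0118
finger_force: 60.0
```

Call:
{"op": "send_rows", "data": {
  "targets": [0,0,0.04,-6.1,4.9,0,-1,0,0,0.032,-4.7,4.1,0,-1,0,0,0.024,-3.4,3.3,0,-1,0,0,0.016,-2.3,2.3,0,-1,0,0,0.01,-1.4,1.5,0,-1,0,0,0.005,-0.7,0.8,0,-1,0,0,0.002,-0.3,0.3,0,-1,0,0,0,0,0,0,-1]
}}

```text
t: 11.12
eef_pos: [0.4742, -0.1382, 0.1775]
ee_rot: [-3.142, -0.0, 0.96]
ft_force: [-0.1, 0.1, -2.6]
finger_gap: 0.0118
finger_force: 60.0
```

Run:
```python
from h import *
batcheck()
for n in("scene","side"):
    d=cap(n);np.savez(n+"2.npz",**{k:np.array(v) for k,v in d.items()})
    im=d["pixels"];h=cv2.cvtColor(im,cv2.COLOR_RGB2HSV)
    w=(135,150,235,240) if n=="scene" else (285,180,385,275)
    u0,v0,u1,v1=w;m=np.zeros(im.shape[:2],np.uint8);m[v0:v1,u0:u1]=((h[...,1]<45)&(h[...,2]>120))[v0:v1,u0:u1]
    cn=max(cv2.findContours(m,0,1)[0],key=cv2.contourArea);e=cv2.fitEllipse(cv2.convexHull(cn));print(n,e,ray(d,*e[0],.152).round(4))
a=cv2.resize(np.load("scene2.npz")["pixels"][140:250,130:240,::-1],(400,400),interpolation=2)
b=cv2.resize(np.load("side2.npz")["pixels"][175:285,280:390,::-1],(400,400),interpolation=2)
cv2.imwrite("pics/m2.png",np.hstack([a,b]))
```

```text
board z 0.1423 exp 0.1415 tilt xy deg [0.13 0.16] 19109
ball [ 0.5427 -0.1852  0.1639] 2531 expected centre [ 0.5414 -0.1852] diff mm [1.3 0. ] [ 0.47420571 -0.13817984  0.17753927] [-3.14155101e+00 -6.24044174e-05  9.59942311e-01] 11.125
scene ((170.66183471679688, 198.63107299804688), (24.330245971679688, 32.0297737121582), 74.47261810302734) [ 0.5431 -0.1832  0.152 ]
side ((338.2564697265625, 227.92137145996094), (26.848026275634766, 33.02842712402344), 103.36898040771484) [ 0.5397 -0.1845  0.152 ]
```

View pics/m2.png

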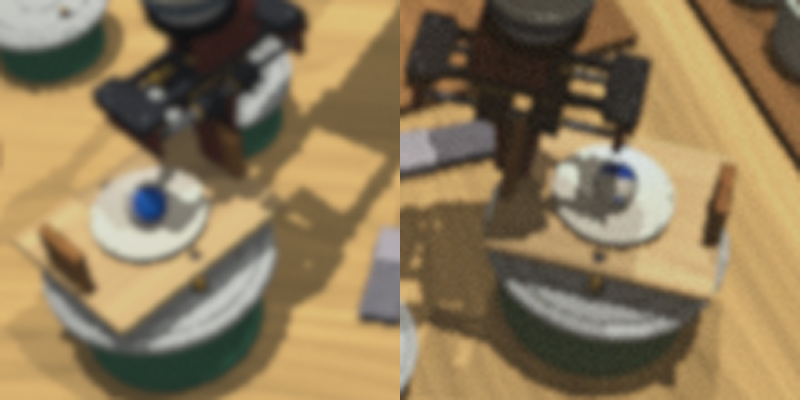

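The bat hovers level over the wheel. Its visible hole is just above a pin: scene px (183.4,209.6) for the hole against (185,218) for the pin, and side px (334.5,245.4) against (333.9,253.1).

Run:
```python
from h import *
for n,w,wp in(("scene",(178,205,190,214),(.5756,-.1383)),("side",(328,241,341,250),(.5075,-.2319))):
    d=dict(np.load(n+"2.npz"));g=cv2.cvtColor(d["pixels"],cv2.COLOR_RGB2GRAY).astype(float)
    u0,v0,u1,v1=w;s=g[v0:v1,u0:u1];wt=np.clip(np.median(s)-15-s,0,None);v,u=np.mgrid[v0:v1,u0:u1]
    c=((u*wt).sum()/wt.sum(),(v*wt).sum()/wt.sum());H=ray(d,*c,.141)
    print(n,c,H.round(4),"pin-hole mm",((np.array(wp)-H[:2])*1000).round(1))
```

```text
scene (np.float64(184.41967556253272), np.float64(210.02930402930403)) [ 0.5728 -0.135   0.141 ] pin-hole mm [ 2.8 -3.3]
side (np.float64(333.67241379310343), np.float64(244.8660477453581)) [ 0.5066 -0.2275  0.141 ] pin-hole mm [ 0.9 -4.4]
```

Run:
```python
from h import *
d=cap("wrist");K=np.array(d["mtx"]);E=np.array(d["extrinsics"]);s=ctrl.state();y=s["ee_rot"][2];tx=np.array([np.cos(y),np.sin(y),0])
print(K)
for sh in(-.12,-.15,-.18,-.2):
  for up in(0,.05,.1):
    o=E[:3,3]+sh*tx+[0,0,up]
    r=[]
    for p in((.5745,-.1386,.1135),(.5092,-.2314,.1135)):
        q=K@(E[:3,:3].T@(np.array(p)-o));r.append((q[:2]/q[2]).round(0))
    # bat's near top edge
    q=np.array([.5414,-.1852,.1415])+.07*tx; q=K@(E[:3,:3].T@(q-E[:3,3]));print(sh,up,r,"edge v",(q[1]/q[2]).round())
```

```text
[[269.51902736   0.         251.07368058]
 [  0.         269.51902736 193.67452541]
 [  0.           0.           1.        ]]
-0.12 0 [array([379., -48.]), array([359., 134.])] edge v 126.0
-0.12 0.05 [array([351., -12.]), array([338., 130.])] edge v 126.0
-0.12 0.1 [array([333.,  11.]), array([324., 128.])] edge v 126.0
-0.15 0 [array([ 386., -108.]), array([364.,  91.])] edge v 126.0
-0.15 0.05 [array([355., -57.]), array([341.,  96.])] edge v 126.0
-0.15 0.1 [array([336., -25.]), array([326., 100.])] edge v 126.0
-0.18 0 [array([ 393., -174.]), array([369.,  45.])] edge v 126.0
-0.18 0.05 [array([ 359., -105.]), array([345.,  60.])] edge v 126.0
-0.18 0.1 [array([339., -63.]), array([329.,  69.])] edge v 126.0
-0.2 0 [array([ 398., -222.]), array([372.,  12.])] edge v 126.0
-0.2 0.05 [array([ 362., -140.]), array([347.,  34.])] edge v 126.0
-0.2 0.1 [array([341., -90.]), array([330.,  48.])] edge v 126.0
```

Call:
{"op": "send_rows", "data": {
  "targets": [0,0,0,-2,0,0,-1,0,0,0,-4,0,0,-1,0,0,0,-7,0,0,-1,0,0,0,-9,0,0,-1,0,0,0,-9,0,0,-1,0,0,0,-7,0,0,-1,0,0,0,-4,0,0,-1,0,0,0,-2,0,0,-1]
}}

```text
t: 12.32
eef_pos: [0.4488, -0.1745, 0.1775]
ee_rot: [3.142, -0.0, 0.959]
ft_force: [-0.6, -0.2, -2.5]
finger_gap: 0.0117
finger_force: 60.0
```

Call:
{"op": "send_rows", "data": {
  "targets": [0,0,0,0,0,0,-1,0,0,0,0,0,0,-1]
}}

```text
t: 12.58
eef_pos: [0.449, -0.1741, 0.1775]
ee_rot: [-3.141, -0.0, 0.96]
ft_force: [-0.6, 0.1, -2.5]
finger_gap: 0.0115
finger_force: 60.0
```

```bash
cat >> h.py <<'E'
def pinlook(name):
    s=ctrl.state();d=cap("wrist");h=cv2.cvtColor(d["pixels"],cv2.COLOR_RGB2HSV)
    np.savez(name+".npz",**{k:np.array(v) for k,v in d.items()})
    print(s["eef_pos"],s["ee_rot"])
    for c,a in blobs((h[...,1]>70).astype(np.uint8),(300,20,450,120),20):
        if a<900:print(c.round(1),a,ray(d,*c,.107).round(4),ray(d,*c,.1135).round(4))
    cv2.imwrite(f"pics/{name}.png",d["pixels"][:,:,::-1])
E
python3 -c "
from h import *
pinlook('p1');batcheck()"
```

```text
[ 0.44904692 -0.17414391  0.17750608] [-3.14149213e+00 -1.00704756e-04  9.60034255e-01]
[317.5  25. ] 438 [ 0.5668 -0.0884  0.107 ] [ 0.5646 -0.0892  0.1135]
[362.9  83.5] 208 [ 0.5746 -0.1405  0.107 ] [ 0.5722 -0.1396  0.1135]
board z 0.1423 exp 0.1415 tilt xy deg [0.14 0.16] 19098
ball [ 0.5176 -0.221   0.1638] 2536 expected centre [ 0.5163 -0.2211] diff mm [1.3 0.1] [ 0.44907582 -0.1741209   0.17750732] [-3.14153853e+00 -9.34820430e-05  9.60175254e-01] 12.625
```

View pics/p1.png

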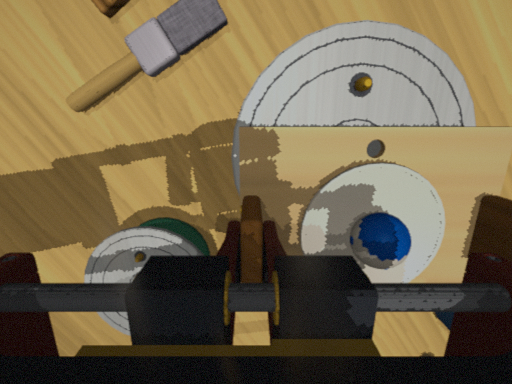

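The wrist view shows pin_a at (363,83.5) and the bat's hole at (376,148), so I can measure both in one frame, with the disc rim as a check.

Run:
```python
from h import *
from scipy.optimize import least_squares
d=dict(np.load("p1.npz"));h=cv2.cvtColor(d["pixels"],cv2.COLOR_RGB2HSV)
g=h[...,1].astype(int)
# hole : low-saturation seen-through spot in the board
m=(g<70);b=blobs(m.astype(np.uint8),(360,134,392,162),20);print("hole",b,[ray(d,*c,.1419).round(4) for c,a in b])
m=((g<55)&(h[...,2]>90)).astype(np.uint8);m[126:]=0;m[:, :225]=0
n,l,st,c=cv2.connectedComponentsWithStats(m);i=1+np.argmax(st[1:,4])
cn=max(cv2.findContours((l==i).astype(np.uint8),0,1)[0],key=len)[:,0]
hull=cv2.convexHull(cn)[:,0];q=np.array([ray(d,*p,.1)[:2] for p in hull if p[1]<118])
r=least_squares(lambda x:np.hypot(*(q-x[:2]).T)-x[2],[.541,-.185,.1],loss="soft_l1",f_scale=.0005);print("rim",r.x.round(4),len(q),np.abs(r.fun).max())
r=least_squares(lambda x:np.hypot(*(q-x[:2]).T)-.1,[.541,-.185],loss="soft_l1",f_scale=.0005);print("rim r=.1",r.x.round(4))
s=np.array([.44906,-.17413]);y=.96;tx=np.array([np.cos(y),np.sin(y)]);bx=np.array([np.sin(y),-np.cos(y)])
print("expected hole",s+.082*bx+.056*tx)
```

```text
hole [(array([373.49714286, 147.94857143]), np.int32(175))] [array([ 0.5482, -0.175 ,  0.1419])]
rim [ 0.5429 -0.1862  0.099 ] 31 0.0003855669649239224
rim r=.1 [ 0.5422 -0.1872]
expected hole [ 0.54835083 -0.17528391]
```

Call:
{"op": "send_rows", "data": {
  "targets": [0,0,0,2,0,0,-1,0,0,0,4,0.1,0,-1,0,0,0,7,0.2,0,-1,0,0,0,8.6,0.2,0,-1,0,0,0,8.6,0.2,0,-1,0,0,0,7,0.2,0,-1,0,0,0,4,0,0,-1,0,0,0,2,0,0,-1]
}}

```text
t: 13.68
eef_pos: [0.4746, -0.1392, 0.1775]
ee_rot: [-3.141, 0.0, 0.96]
ft_force: [-0.4, -0.0, -2.8]
finger_gap: 0.0117
finger_force: 60.0
```

Call:
{"op": "send_rows", "data": {
  "targets": [0,0,0,0,0,1,-1,0,0,0,0,0,2,-1,0,0,0,0,0,4,-1,0,0,0,0,0,4,-1,0,0,0,0,0,3,-1,0,0,0,0,0,2,-1,0,0,0,0,0,1,-1,0,0,0,0,0,0,-1]
}}

```text
t: 14.68
eef_pos: [0.4745, -0.1394, 0.1605]
ee_rot: [-3.142, -0.0, 0.96]
ft_force: [0.2, -0.8, -2.3]
finger_gap: 0.0116
finger_force: 60.0
```

Run:
```python
from h import *
s=ctrl.state();print(s["eef_pos"],s["ee_rot"],s["ft_force"],s["ft_torque"])
for n,pm in(("scene",(.5433,-.1846)),("side",(.5403,-.1855))):
    d=cap(n);im=d["pixels"];h=cv2.cvtColor(im,cv2.COLOR_RGB2HSV)
    w=(135,150,235,250) if n=="scene" else (285,180,385,285)
    u0,v0,u1,v1=w;m=np.zeros(im.shape[:2],np.uint8);m[v0:v1,u0:u1]=((h[...,1]<45)&(h[...,2]>120))[v0:v1,u0:u1]
    cn=max(cv2.findContours(m,0,1)[0],key=cv2.contourArea);e=cv2.fitEllipse(cv2.convexHull(cn));p=ray(d,*e[0],s["eef_pos"][2]-.0435+.019);print(n,e,p.round(4),"wheel-bat mm",((np.array(pm)-p[:2])*1000).round(1))
    np.savez(n+"3.npz",**{k:np.array(v) for k,v in d.items()})
a=cv2.resize(np.load("scene3.npz")["pixels"][150:250,130:230,::-1],(400,400),interpolation=2)
b=cv2.resize(np.load("side3.npz")["pixels"][185:285,285:385,::-1],(400,400),interpolation=2)
cv2.imwrite("pics/m3.png",np.hstack([a,b]))
```

```text
[ 0.47448958 -0.13941924  0.1605139 ] [-3.14156666e+00 -1.32595846e-05  9.59822550e-01] [ 0.21101959 -0.79267095 -2.26114486] [ 0.119534    0.17748385 -0.0152269 ]
scene ((171.1968231201172, 202.23965454101562), (24.244949340820312, 31.718509674072266), 72.8241958618164) [ 0.5443 -0.184   0.136 ] wheel-bat mm [-1.  -0.6]
side ((337.8818664550781, 231.66346740722656), (26.791118621826172, 32.95418930053711), 107.29898834228516) [ 0.54   -0.1864  0.136 ] wheel-bat mm [0.3 0.9]
```

View pics/m3.png

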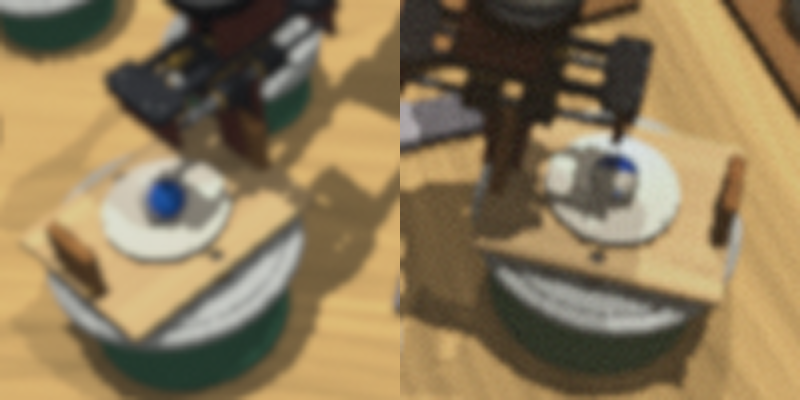

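Centred to within about 1 mm in both views. I'll lower slowly now, watching the force.

Call:
{"op": "send_rows", "data": {
  "targets": [0,0,0,0,0,1,-1,0,0,0,0,0,1,-1,0,0,0,0,0,1,-1,0,0,0,0,0,1,-1,0,0,0,0,0,1,-1,0,0,0,0,0,1,-1,0,0,0,0,0,1,-1,0,0,0,0,0,0,-1]
}}

```text
t: 15.78
eef_pos: [0.4745, -0.1394, 0.1534]
ee_rot: [-3.141, 0.0, 0.96]
ft_force: [0.1, 0.1, -2.3]
finger_gap: 0.0116
finger_force: 60.0
```

Call:
{"op": "send_rows", "data": {
  "targets": [0,0,0,0,0,1,-1,0,0,0,0,0,1,-1,0,0,0,0,0,1,-1,0,0,0,0,0,1,-1,0,0,0,0,0,0,-1]
}}

```text
t: 16.4
eef_pos: [0.4744, -0.1394, 0.1494]
ee_rot: [-3.141, 0.0, 0.96]
ft_force: [-0.2, 0.9, -2.2]
finger_gap: 0.0116
finger_force: 60.0
```

Call:
{"op": "send_rows", "data": {
  "targets": [0,0,0,0,0,1,-1,0,0,0,0,0,1,-1,0,0,0,0,0,1,-1,0,0,0,0,0,1,-1,0,0,0,0,0,0.5,-1,0,0,0,0,0,0,-1]
}}

```text
t: 17.15
eef_pos: [0.4745, -0.1394, 0.145]
ee_rot: [-3.141, 0.0, 0.96]
ft_force: [0.2, 0.1, -3.0]
finger_gap: 0.0119
finger_force: 60.0
```

Call:
{"op": "send_rows", "data": {
  "targets": [0,0,0,0,0,0.5,-1,0,0,0,0,0,0.5,-1,0,0,0,0,0,0,-1,0,0,0,0,0,0,-1]
}}

```text
t: 17.65
eef_pos: [0.4745, -0.1395, 0.1441]
ee_rot: [3.142, 0.0, 0.96]
ft_force: [0.2, -0.0, -3.5]
finger_gap: 0.0117
finger_force: 60.0
```

```bash
python3 -c "
from h import *
batcheck();s=ctrl.state();print(s['ft_force'],s['ft_torque'],s['joints'])"
```

```text
board z 0.1088 exp 0.1081 tilt xy deg [0.1  0.12] 19219
ball [ 0.5429 -0.1865  0.1303] 2541 expected centre [ 0.5416 -0.1865] diff mm [1.3 0. ] [ 0.47448424 -0.1394572   0.14405383] [3.14154211e+00 3.66484494e-06 9.59779565e-01] 17.65
[ 0.76595346 -0.16044072 -3.31524982] [0.10118463 0.13146912 0.0209083 ] [-3.54580601e-01 -1.92866926e-01  1.67700987e+00  1.41607896e-06
  1.65742277e+00  2.56375242e-01]
```

Call:
{"op": "send_rows", "data": {
  "targets": [0,0,0,0,0,0.4,-1,0,0,0,0,0,0,-1,0,0,0,0,0,0,-1]
}}

```text
t: 18.08
eef_pos: [0.4745, -0.1394, 0.1437]
ee_rot: [3.142, -0.0, 0.96]
ft_force: [0.7, -0.1, -2.7]
finger_gap: 0.0117
finger_force: 60.0
```

Call:
{"op": "send_rows", "data": {
  "targets": [0,0,0,0,0,0.3,-1,0,0,0,0,0,0,-1,0,0,0,0,0,0,-1]
}}

```text
t: 18.45
eef_pos: [0.4745, -0.1395, 0.1435]
ee_rot: [3.141, -0.0, 0.96]
ft_force: [0.3, -0.4, -2.0]
finger_gap: 0.0116
finger_force: 60.0
```

Call:
{"op": "send_rows", "data": {
  "targets": [0,0,0,0,0,0.3,-1,0,0,0,0,0,0,-1,0,0,0,0,0,0,-1]
}}

```text
t: 18.82
eef_pos: [0.4745, -0.1394, 0.1435]
ee_rot: [3.141, -0.0, 0.96]
ft_force: [-2.2, 1.1, 1.8]
finger_gap: 0.0117
finger_force: 60.0
```

Flush contact: z stopped at 0.1435 and the load came off. I'll plan the quarter turn about the axis.

```bash
python3 -c "
from h import *
s=ctrl.state();p=s['eef_pos'];b=s['ee_rot'][2]-np.pi/2
C=p[:2]+.082*np.array([np.cos(b),np.sin(b)]);print(C,np.degrees(b),s['t'])
planc(C,np.degrees(b)+90,p[2],32)"
```

```text
[ 0.5417082  -0.18647943] -35.00381914008164 18.825
[0, 0, -0.0, -0.0, 0.0, 0.0, -1, 0, 0, -0.002, -0.2, 0.0, 0.0, -1, 0, 0, -0.006, -0.5, 0.0, 0.0, -1, 0, 0, -0.011, -0.9, 0.0, 0.0, -1, 0, 0, -0.018, -1.5, 0.0, 0.0, -1, 0, 0, -0.026, -2.1, 0.0, 0.0, -1, 0, 0, -0.035, -2.9, 0.0, 0.0, -1, 0, 0, -0.044, -3.6, 0.1, 0.0, -1]
[0, 0, -0.054, -4.4, 0.1, 0.0, -1, 0, 0, -0.063, -5.2, 0.2, 0.0, -1, 0, 0, -0.072, -5.9, 0.2, 0.0, -1, 0, 0, -0.08, -6.6, 0.3, 0.0, -1, 0, 0, -0.087, -7.1, 0.3, 0.0, -1, 0, 0, -0.092, -7.6, 0.3, 0.0, -1, 0, 0, -0.096, -7.9, 0.4, 0.0, -1, 0, 0, -0.098, -8.0, 0.4, 0.0, -1]
[0, 0, -0.098, -8.0, 0.4, 0.0, -1, 0, 0, -0.096, -7.9, 0.4, 0.0, -1, 0, 0, -0.092, -7.6, 0.3, 0.0, -1, 0, 0, -0.087, -7.1, 0.3, 0.0, -1, 0, 0, -0.08, -6.6, 0.3, 0.0, -1, 0, 0, -0.072, -5.9, 0.2, 0.0, -1, 0, 0, -0.063, -5.2, 0.2, 0.0, -1, 0, 0, -0.054, -4.4, 0.1, 0.0, -1]
[0, 0, -0.044, -3.6, 0.1, 0.0, -1, 0, 0, -0.035, -2.9, 0.0, 0.0, -1, 0, 0, -0.026, -2.1, 0.0, 0.0, -1, 0, 0, -0.018, -1.5, 0.0, 0.0, -1, 0, 0, -0.011, -0.9, 0.0, 0.0, -1, 0, 0, -0.006, -0.5, 0.0, 0.0, -1, 0, 0, -0.002, -0.2, 0.0, 0.0, -1, 0, 0, -0.0, -0.0, 0.0, 0.0, -1]
end TCP [ 0.4947 -0.2536] 144.99618085991835
```

Call:
{"op": "send_rows", "data": {
  "targets": [0,0,-0.001,-0.1,0,0,-1,0,0,-0.002,-0.2,0,0,-1,0,0,-0.006,-0.5,0,0,-1,0,0,-0.011,-0.9,0,0,-1,0,0,-0.018,-1.5,0,0,-1,0,0,-0.026,-2.1,0,0,-1,0,0,-0.035,-2.9,0.05,0,-1,0,0,-0.044,-3.6,0.1,0,-1]
}}

```text
t: 19.82
eef_pos: [0.4684, -0.1496, 0.1435]
ee_rot: [3.141, -0.0, 1.104]
ft_force: [-1.9, 1.1, 4.3]
finger_gap: 0.0117
finger_force: 60.0
```

Call:
{"op": "send_rows", "data": {
  "targets": [0,0,-0.054,-4.4,0.1,0,-1,0,0,-0.063,-5.2,0.2,0,-1,0,0,-0.072,-5.9,0.2,0,-1,0,0,-0.08,-6.6,0.3,0,-1,0,0,-0.087,-7.1,0.3,0,-1,0,0,-0.092,-7.6,0.3,0,-1,0,0,-0.096,-7.9,0.4,0,-1,0,0,-0.098,-8.0,0.4,0,-1]
}}

```text
t: 20.82
eef_pos: [0.461, -0.2013, 0.1435]
ee_rot: [3.141, 0.001, 1.748]
ft_force: [-0.6, 1.2, 5.2]
finger_gap: 0.0117
finger_force: 60.0
```

```bash
python3 -c "
from h import *
s=ctrl.state();p=s['eef_pos'];b=s['ee_rot'][2]-np.pi/2
print(p,p[:2]+.082*np.array([np.cos(b),np.sin(b)]),np.degrees(b),s['ft_force'],s['ft_torque'])"
```

```text
[ 0.46097849 -0.20128595  0.14351557] [ 0.5416893  -0.18680263] 10.173280338967814 [-0.57523321  1.21952144  5.19138642] [0.26600232 0.18829282 0.06798706]
```

Centre is holding at (0.5417,-0.1868) and the forces are small, so I'll continue the turn.

Call:
{"op": "send_rows", "data": {
  "targets": [0,0,-0.098,-8.0,0.4,0,-1,0,0,-0.096,-7.9,0.4,0,-1,0,0,-0.092,-7.6,0.3,0,-1,0,0,-0.087,-7.1,0.3,0,-1,0,0,-0.08,-6.6,0.3,0,-1,0,0,-0.072,-5.9,0.2,0,-1,0,0,-0.063,-5.2,0.2,0,-1,0,0,-0.054,-4.4,0.1,0,-1]
}}

```text
t: 21.82
eef_pos: [0.4858, -0.2468, 0.1435]
ee_rot: [3.141, 0.001, 2.389]
ft_force: [-1.3, 1.8, 4.6]
finger_gap: 0.0115
finger_force: 60.0
```

Call:
{"op": "send_rows", "data": {
  "targets": [0,0,-0.044,-3.6,0.1,0,-1,0,0,-0.035,-2.9,0.05,0,-1,0,0,-0.026,-2.1,0,0,-1,0,0,-0.018,-1.5,0,0,-1,0,0,-0.011,-0.9,0,0,-1,0,0,-0.006,-0.5,0,0,-1,0,0,-0.002,-0.2,0,0,-1,0,0,-0.001,-0.1,0,0,-1]
}}

```text
t: 22.82
eef_pos: [0.4948, -0.2541, 0.1435]
ee_rot: [-3.142, 0.001, 2.53]
ft_force: [-1.6, 1.3, 4.9]
finger_gap: 0.0117
finger_force: 60.0
```

Call:
{"op": "send_rows", "data": {
  "targets": [0,0,0,0,0,0,-1,0,0,0,0,0,0,-1,0,0,0,0,0,0,-1,0,0,0,0,0,0,-1]
}}

```text
t: 23.32
eef_pos: [0.4949, -0.2541, 0.1435]
ee_rot: [3.142, 0.001, 2.53]
ft_force: [-0.8, 0.2, 5.1]
finger_gap: 0.0116
finger_force: 60.0
```

```bash
python3 -c "
from h import *
batcheck()
s=ctrl.state();p=s['eef_pos'];b=s['ee_rot'][2]-np.pi/2
print(p[:2]+.082*np.array([np.cos(b),np.sin(b)]),np.degrees(b),s['ft_force'],s['ft_torque'],s['finger_force'])
d=dict(np.load('scene.npz'));pm=np.array((.5433,-.1846))
d=cap('scene');h=cv2.cvtColor(d['pixels'],cv2.COLOR_RGB2HSV)
"
```

```text
board z 0.1084 exp 0.1075 tilt xy deg [-0.18  0.03] 19356
ball [ 0.5427 -0.1866  0.1301] 2552 expected centre [ 0.5419 -0.1869] diff mm [0.8 0.3] [ 0.49485639 -0.25409659  0.14349616] [3.14155147e+00 1.08013311e-03 2.53031967e+00] 23.325
[ 0.54193046 -0.1869741 ] 54.973545972854645 [-1.12730856  0.87757734  3.95090129] [0.2668973  0.26338367 0.13865309] 60.002211928367615
```

```bash
python3 -c "
from plant import ctrl
print(ctrl.sign_off())"
```

```text
the job is handed in; nothing more can be done
None
```

The job is handed in: the bat is flush on the largest green wheel and turned 1.570 rad anticlockwise, with the ball within about 1 mm of centre and the handle still gripped at 60 N; sign-off gave no verdict, and I did not re-check the bystanders.

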